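# Ratchet the belt tensioner back and hold it for a belt change

## Robot

A 7-joint arm with a two-finger parallel gripper is mounted at the origin on the work surface. World frame = base frame: x ahead of the robot, y to its left, z up, the work surface at z = 0. Lengths are in mm, angles in rad, forces in N, time in s.
With the tool pointing down it reaches from about 400 to 875 mm from the base axis. Payload 19.3 kg.
Tool frame: the origin (TCP) lies at the very end of the fingers, on their centre line; the grasp point (between the pads) lies 19 mm behind it (grip_point_offset is the z of the grasp point in the tool frame, in mm); z points along the fingers, y is the line along which they close (so a half turn about z gives the same grasp; the last joint's range is limited). The gripper opens to 85 mm and grips with 20 to 120 N. Pads are 22 mm wide; open, the fingers measure 114 mm over their backs; the gripper's body (76 mm by 85 mm) begins 54 mm behind the grasp point. The pads swing forward as they close: fully open they stand 13 mm farther back than shut.
Start: joints at [-1.234, 0.521, -0.036, 1.599, 0.021, 1.021, -0.113], TCP at [247.312, 573.978, 231.291] pointing down, gripper open.
Joint ranges: [-2.91, 2.91], [-0.3, 2.13], [-1.5, 1.42], [0.17, 2.43], [-1.26, 4.41], [0.16, 1.93], [-2.52, 2.52]. Speed limits (rad/s): [1.89, 1.89, 2.39, 2.39, 3.01, 3.01, 3.01].

## Interface

Orientations are given as a 3x3 rotation matrix whose columns are the frame's x, y, z axes.
In Python, from workcell import movep, movel, goto_joints, open_gripper, clamp, wait, inverse_kinematics, read_state, camera, PlanningError, finish_job, grip_point_offset gives the robot as it stands. Calls block until the motion is done:
- movep(position, orientation): joint-space move of the TCP to a pose.
- movel(position, frame=None, max_speed=150, guard=None): straight line of the TCP; frame=None keeps the orientation; max_speed is the mean speed in mm/s. With guard (N) it stops when the force on the tool has changed by that much, and returns True; else False.
- goto_joints(angles): joint-space move.
- open_gripper() and clamp(): open the fingers fully, or close them until they stop; the grip force is fixed at half the most.
- wait(seconds).
- inverse_kinematics(position, orientation): joint angles nearest the present ones, or None.
- read_state(): the state.
- camera(name): name is "side" or "top" or "wrist"; returns a dict with "image" (420x560x3 uint8, blue, green, red), "range_z" (420x560 float32, mm along the optical axis (not along the pixel's ray), 0 where there is no reading), "fx", "fy", "cx", "cy" (pixels), "cam_to_world" (4x4, takes a point from camera to world coordinates). Camera axes: x right, y up, looking along -z (the intrinsics and any distortion apply to the point x, -y, -z); pixel columns grow to the right and rows downward; lengths in mm; the calibration is good to about 2 mm. A picture is of the moment at which its call begins.
A pose or a line that the arm cannot do raises PlanningError and nothing moves.
- finish_job(): hands the job in; it is judged then, once.
The state is a dict: "time": time; "qpos": joint angles; "qvel": joint speeds; "joint_efforts": joint torques, N m; "eef_pos": TCP position; "tool_rot": TCP orientation; "ft_force": force on the tool from outside, world axes, zero at the start; "torque": the same for the moment, N m; "finger_gap": finger opening in mm; "gripper_force": force on a finger pad.
Only numpy, scipy, OpenCV 4.12 (cv2) and the standard library are available. Lean on these libraries where they do the work, as an engineer would, in place of code of your own. Each camera call takes 0.05 s, during which the arm holds its last target. There are 200 camera calls.

## Task

The rotary stage's drive belt is off and I am about to slip the new one on. With the sprung tensioner arm still at rest, first swing the pawl selector lever to the middle one of its three engraved marks (ratchet); then push the tensioner arm back, away from the two pulleys (its upright grip post is there for that), until the pawl has clicked in behind the third and last tooth. Finish while still holding the arm there yourself, clearly beyond that last click but short of its end stop, so that neither the pawl nor the stop carries it, and leave the tools and parts lying about where they are.

Things in the scene. Friction and masses are not known exactly. Their poses are not given: they have to be found in the camera images.
- drive: the stage's drive unit, fixed: black base plate, 305 x 380 x 12 mm, on pillars, upper face 62 mm above the table. Origin on the table under a point of the plate 165 mm from its near, 140 mm from its far, 205 mm from its left and 175 mm from its right edge. x points away from the robot (turned between -32 and +9 degrees about z), y to the left, z up
- driven_pulley (a point): the large driven pulley, 106 mm across its flanges, fixed on the plate; it carries a black rotary table (upper face 98 mm above the table) with a small sample clip up to 126 mm. The point is on its axis, 98 mm above the table
- motor_pulley (a point): the small motor pulley, 38 mm across its flanges, fixed on the plate, shaft end 98 mm above the table. The point is on its axis, 86 mm above the table
- tensioner (a joint): swing of the tensioner arm in rad about the vertical axis at tensioner_pivot: 0 at rest on its inner stop pin (it always starts there), growing clockwise seen from above as it is pushed back, away from the pulleys; end stop at 0.92. A spring drives it back to 0, pushing at the grip post with about 3 N at rest and 7 N at 0.77. The ratchet's clicks: see pawl_tip
- grip_post (a point): grip post of the tensioner arm: round upright steel post, 14 mm in diameter, at the free end of the aluminium arm, 120 mm from tensioner_pivot. The point is on its axis, 116 mm above the table; the straight shank runs from 98 to 138 mm above the table (top 140 mm, upper face of the arm 92 mm). It moves with the arm
- tensioner_pivot (a point): point on the vertical axis of the tensioner arm, 88 mm above the table, fixed; the coil spring and its cap, 28 mm across, stand on the pivot up to 117 mm
- pawl_tip (a point): tip of the steel pawl under the selector lever. With the selector on its middle mark the pawl clicks in behind the three teeth of the arm's steel sector at tensioner swings of about 0.22, 0.42 and 0.62 rad; if let go, the arm is caught at the last tooth passed (about 0.02 lower). Between 0.62 and 0.92 neither pawl nor end stop carries the arm
- selector (a joint): swing of the pawl selector lever in rad about the vertical axis at selector_pivot, growing clockwise seen from above: 0 first mark (free, pawl swung clear), 0.70 middle mark (ratchet), 1.20 last mark and end of travel (pawl pressed in hard). Starts between 0 and 0.30 and stays where it is left; it takes about 2 N at the knob to move
- selector_knob (a point): knob of the selector lever: round, upright, aluminium, 16 mm in diameter, 75 mm from selector_pivot. The point is on its axis, 108 mm above the table; the cylindrical part runs from 96 to 121 mm (top 124 mm, upper face of the lever 87 mm). The lever's pointed end beyond the knob points at the marks, three white lines on the plate, the middle one longer. It moves with the lever
- selector_pivot (a point): point on the vertical axis of the selector lever and of the pawl, 84 mm above the table, fixed
- old_idler: bystander: a worn steel idler pulley, 34 mm across the flanges and 24 mm high, standing on the base plate near its far left corner; origin at the middle of its underside
- hex_driver: bystander: a hex driver with black handle, 190 mm long, lying on the table beyond the base plate; origin at the middle of its underside
- spanner: bystander: a steel spanner, 160 mm long, lying on the table left of the base plate; origin at the middle of its underside
- mirror_mount: bystander: a mirror in a black mount on a short post, 107 mm high, standing on the table right of the base plate; origin at the middle of its underside
- post_holder: bystander: a black post holder, 25 mm across and 50 mm high, standing on the table right of the base plate; origin at the middle of its underside
- screw_tray: bystander: a low grey screw tray, 90 x 130 x 22 mm, on the table beyond the base plate; origin at the middle of its underside
- lens_tube: bystander: a black lens tube, 31 mm across and 40 mm high, standing on the base plate beyond the driven pulley; origin at the middle of its underside
- clamp_fork: bystander: a black clamping fork, 75 x 40 x 15 mm, lying on the table at the base plate's far left; origin at the middle of its underside

How it is judged (in metres and radians):
On the way, in this order (a step that is already met when the one before it is completed fails the run):
1. the selector lever stands on its middle mark, the tensioner arm still at rest (value of joint selector between 0.58 and 0.82 rad and value of joint tensioner below 0.1 rad), for 0.3 s.
2. the tensioner arm has been pushed back past the third click with the selector still on its middle mark (value of joint selector between 0.58 and 0.82 rad and value of joint tensioner above 0.645 rad), for 0.2 s.
At the end, for the whole second after the job is handed in: the robot is still holding the tensioner arm (pressing on it with more than 2.5 N) at a swing between 0.65 and 0.89 rad, that is past the third click (0.62) and short of the end stop (0.92), the pawl not loaded (under 4 N), and the selector stands within 0.12 rad of its middle mark (0.70) (value of joint selector between 0.58 and 0.82 rad and value of joint tensioner between 0.65 and 0.89 rad and contact force between any of the fingers, the arm and tensioner above 2.5 N and contact force between pawl and tensioner below 4 N); the arm keeps its last pose, push and grip.
It fails at once if one of the tools or parts lying about was moved by more than 30 mm (distance of any of old_idler, hex_driver, spanner, mirror_mount, post_holder, screw_tray, lens_tube, clamp_fork from where it was at the start of the episode above 0.03 m).
It also fails if it takes over 42 s, if anything falls off the work surface, if the arm or the gripper's body presses on something with over 40 N, if the wrist force passes 120 N, or if a joint passes its speed limit or range.

## Working session

There is one attempt and no reset: what is moved stays moved. The work goes in short steps, each a Python script; the robot and the scene stay as the last script left them, time stands still between calls to the robot, and variables do not carry over. Pictures are saved under pics/ and viewed, at most 10 in all, crops included, and the job is handed in when it is done.

```bash
mkdir -p pics
python3 - <<'E'
from workcell import *
import cv2,numpy as np,pickle
for n in("top","side"):
    c=camera(n);pickle.dump(c,open(n+".pkl","wb"));cv2.imwrite(f"pics/{n}0.png",c["image"])
    print(n,c["fx"],c["cx"],c["cy"],[k for k in c],np.round(c["cam_to_world"],2).tolist())
s=read_state();print(s["time"],s["eef_pos"],np.round(s["tool_rot"],2).tolist(),grip_point_offset)
E
```

```text
top 448.63830380568015 280.054157329824 208.9617489619174 ['image', 'range_z', 'fx', 'fy', 'cx', 'cy', 'cam_to_world'] [[-0.02, 0.99, -0.12, 472.26], [-1.0, -0.01, 0.0, 68.71], [0.0, 0.12, 0.99, 1066.69], [0.0, 0.0, 0.0, 1.0]]
side 449.4299976502004 277.61811998510274 209.6045164987132 ['image', 'range_z', 'fx', 'fy', 'cx', 'cy', 'cam_to_world'] [[0.95, 0.17, -0.25, 326.93], [-0.3, 0.54, -0.79, -674.36], [0.0, 0.83, 0.56, 640.38], [0.0, 0.0, 0.0, 1.0]]
0.1 [247.19571727 573.70550767 230.78840334] [[-0.92, 0.4, -0.0], [0.4, 0.92, -0.0], [-0.0, -0.0, -1.0]] -18.700000000000003
```

View pics/top0.png

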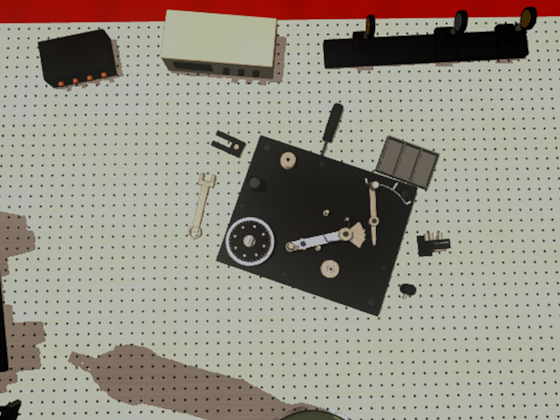

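View pics/side0.png

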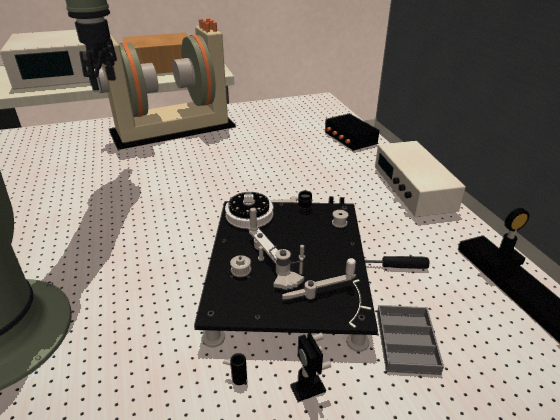

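```bash
cat > h.py <<'E'
import numpy as np
def ray(c,u,v,z):
    "world point at pixel u,v at world height z"
    T=np.array(c["cam_to_world"]);d=T[:3,:3]@[(u-c["cx"])/c["fx"],-(v-c["cy"])/c["fy"],-1]
    o=T[:3,3];return o+d*(z-o[2])/d[2]
def depth(c,u,v):
    T=np.array(c["cam_to_world"]);r=c["range_z"][int(v),int(u)]
    return T[:3,:3]@(r*np.array([(u-c["cx"])/c["fx"],-(v-c["cy"])/c["fy"],-1]))+T[:3,3]
def proj(c,p):
    T=np.array(c["cam_to_world"]);q=T[:3,:3].T@(np.array(p)-T[:3,3])
    return c["cx"]+c["fx"]*q[0]/-q[2],c["cy"]-c["fy"]*q[1]/-q[2]
E
python3 - <<'E'
import pickle,cv2,numpy as np
from h import *
c=pickle.load(open("top.pkl","rb"))
im=c["image"][160:300,225:425];im=cv2.convertScaleAbs(im,alpha=1.3,beta=20)
cv2.imwrite("pics/topc.png",cv2.resize(im,(800,560),interpolation=cv2.INTER_CUBIC))
s=pickle.load(open("side.pkl","rb"))
im=s["image"][190:340,195:395];cv2.imwrite("pics/sidec.png",cv2.resize(im,(800,600),interpolation=cv2.INTER_CUBIC))
E
```

```text
(no output)
```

View pics/topc.png

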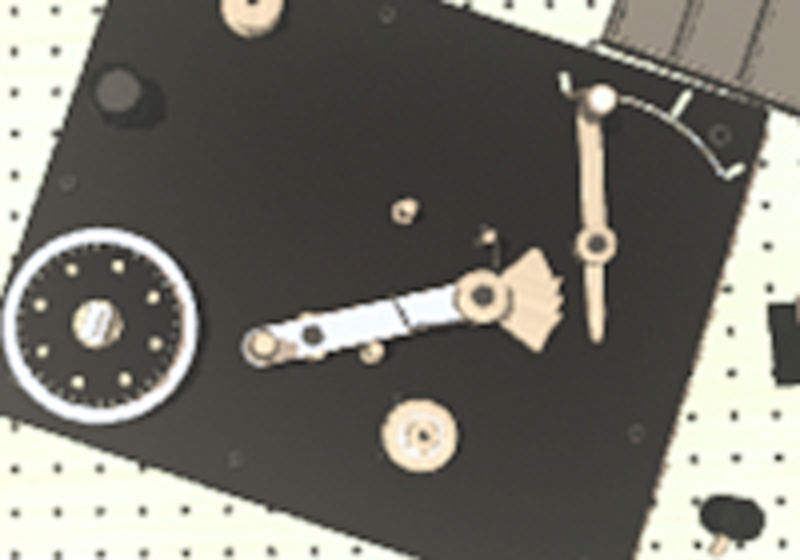

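View pics/sidec.png

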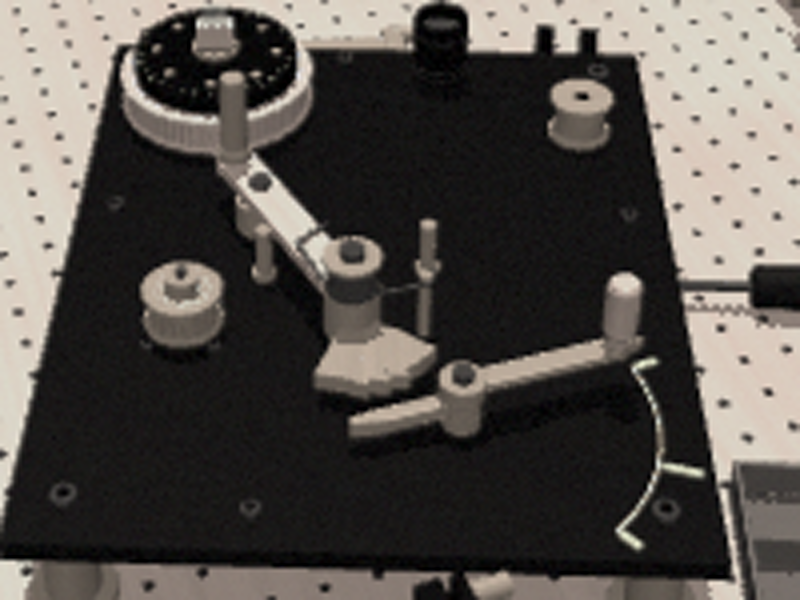

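Run:
```python
import pickle,numpy as np
from h import *
c=pickle.load(open("top.pkl","rb"));s=pickle.load(open("side.pkl","rb"))
T=lambda x,y,z:ray(c,225+x/4-.4,160+y/4-.4,z)
S=lambda x,y,z:ray(s,195+x/4-.4,190+y/4-.4,z)
P=dict(post=T(262,343,140),tp=T(483,296,117),sp=T(596,244,97),knob=T(602,98,124),m0=T(566,82,62),m1=T(682,103,62),m2=T(735,170,62),driven=T(98,323,98),motor=T(420,435,98))
Q=dict(post=S(232,77,140),tp=S(352,245,117),sp=S(463,375,97),knob=S(625,279,124),m0=S(645,366,62),m1=S(684,470,62),m2=S(631,538,62))
for k in P:print(k,P[k].round(1),Q.get(k,np.zeros(3)).round(1))
for R in(P,Q):
    d=lambda a,b:R[a]-R[b]
    an=lambda v:np.arctan2(v[1],v[0])
    print("r",np.hypot(*d("post","tp")[:2]),np.hypot(*d("knob","sp")[:2]),"ang post",an(d("post","tp")),"sel",an(d("knob","sp")),[an(d(m,"sp")) for m in("m0","m1","m2")])
for n,u,v in(("post",262,343),("tp",475,305),("knob",602,98),("sp",596,244),("pin",404,210),("pin2",487,238)):
    print(n,depth(c,225+u/4,160+v/4).round(1))
```

```text
post [505.7  45.2 140. ] [504.8  42.3 140. ]
tp [529.6 -72.9 117. ] [529.5 -73.  117. ]
sp [ 558.1 -138.2   97. ] [ 555.4 -148.2   97. ]
knob [ 633.7 -138.7  124. ] [ 633.6 -139.7  124. ]
m0 [ 653.9 -132.2   62. ] [ 652.6 -134.4   62. ]
m1 [ 640.8 -197.6   62. ] [ 640.  -198.5   62. ]
m2 [ 602.  -225.9   62. ] [ 601.5 -226.2   62. ]
driven [519.3 132.3  98. ] [0. 0. 0.]
motor [456.8 -39.6  98. ] [0. 0. 0.]
r 120.46422856230606 75.60353085388944 ang post 1.7704875710419006 sel -0.006949328606299276 [np.float64(0.061922643640811646), np.float64(-0.623642659214684), np.float64(-1.1068417735985128)]
r 117.92757413209449 78.69049724637577 ang post 1.781623678761428 sel 0.10880936236351299 [np.float64(0.1411947112846663), np.float64(-0.5361706092647497), np.float64(-1.0365895483809653)]
post [504.9  44.3 138.3]
tp [524.5 -70.5 108.8]
knob [ 633.1 -139.8  122.4]
sp [ 557.6 -139.9   92.9]
pin [578.3 -36.3  87.8]
pin2 [561.5 -80.2  95.5]
```

```bash
cat >> h.py <<'E'
def frame(a,flip=1):
    "tool down, closing line tangential for an arm pointing at world angle a"
    y=flip*np.array([-np.sin(a),np.cos(a),0]);z=np.array([0,0,-1.]);return np.column_stack([np.cross(y,z),y,z])
def pol(c,r,a,z):return np.array([c[0]+r*np.cos(a),c[1]+r*np.sin(a),z])
SP=(558,-139);TP=(529.5,-73)
E
python3 - <<'E'
from workcell import *
from h import *
import cv2
# prefer the half turn that keeps joint 7 small, over the whole lever swing
best=min((1,-1),key=lambda f:max(9 if q is None else abs(q[6]) for q in (inverse_kinematics(pol(SP,75,a,200),frame(a,f)) for a in(0,-.63))))
k=(633.5,-139.3)
movep([*k,200],frame(0,best)); s=read_state();print(best,s["time"],s["qpos"].round(2) if hasattr(s["qpos"],"round") else s["qpos"],s["eef_pos"])
print(movel([*k,98],guard=12)); clamp(); s=read_state();print(s["time"],s["eef_pos"],s["finger_gap"],s["gripper_force"],s["ft_force"])
c=camera("wrist");cv2.imwrite("pics/w1.png",c["image"])
E
```

```text
-1 2.9583 [-0.37  0.75  0.83  1.59 -0.6   1.07 -0.95] [ 633.72495088 -138.32609823  199.9047469 ]
False
4.4417 [ 633.60070095 -139.33360334   98.25906521] 14.122801629231192 58.4530839510262 [-1.47372428  0.58266441  5.98821151]
```

View pics/w1.png

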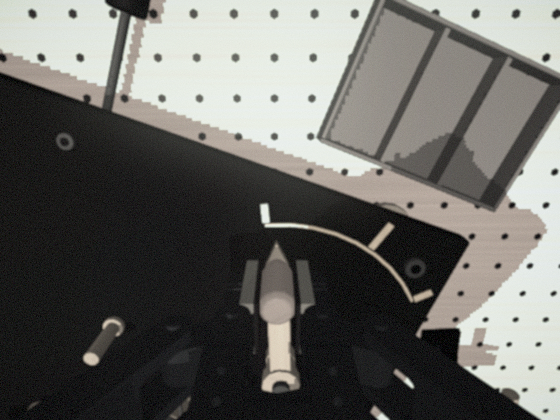

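The knob sits between the pads (near 277,300), with the lever tip at (276,245), just right of the first mark (265,213). The middle mark is at (382,236). Next I swing the lever along its arc.

Run:
```python
from workcell import *
from h import *
import cv2
for a in np.linspace(0,-.63,5)[1:]:
    movel(pol(SP,75,a,98),frame(a,-1),max_speed=60)
wait(.2);s=read_state();print(s["time"],s["eef_pos"],s["finger_gap"],s["ft_force"])
c=camera("wrist");cv2.imwrite("pics/w2.png",c["image"])
```

```text
6.0833 [ 619.93723125 -184.55681462   98.5045134 ] 13.497096349456848 [ 9.06663887 -7.64010061 -3.09165491]
```

View pics/w2.png

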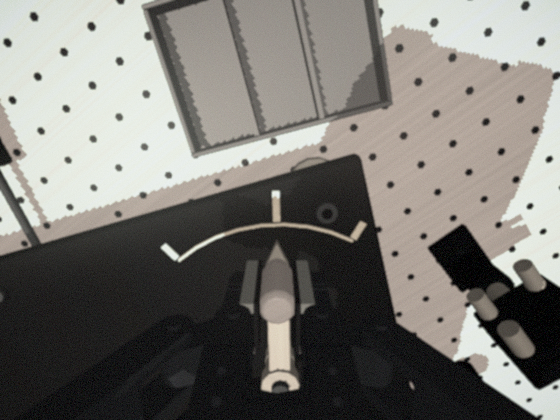

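The lever tip (276,245) points straight at the long middle mark (276,207). I'll release it, move to the grip post and check the setting from above.

Run:
```python
from workcell import *
from h import *
import cv2
open_gripper();p=read_state()["eef_pos"];movel([p[0],p[1],205],max_speed=200)
A=1.7745
def cost(f):
    return max(9 if q is None else abs(q[6]) for q in (inverse_kinematics(pol(TP,120,a,z),frame(a,f)) for a in(A,A-.4,A-.8) for z in (205,103)))
best=min((1,-1),key=cost);print(best,cost(1),cost(-1))
movep(pol(TP,120,A,205),frame(A,best));s=read_state();print(s["time"],s["eef_pos"])
c=camera("wrist");T=camera("top");cv2.imwrite("pics/w3.png",np.hstack([cv2.resize(c["image"],(400,300)),cv2.resize(T["image"][160:280,280:440],(400,300))]))
print(movel(pol(TP,120,A,104),guard=12));s=read_state();print(s["time"],s["eef_pos"],s["ft_force"])
clamp();s=read_state();print(s["time"],s["eef_pos"],s["finger_gap"],s["gripper_force"],s["ft_force"])
```

```text
-1 2.2983194206068513 0.36441541630854224
9.025 [505.33700074  44.0225121  204.72067974]
False
9.95 [505.60749451  44.38332865 104.56796552] [-0.01224031 -0.60758766  0.28490964]
10.6083 [505.08384904  44.56923515 104.20364982] 12.444231887162823 58.36668802017812 [-3.08899608  0.2998903   7.370654  ]
```

View pics/w3.png

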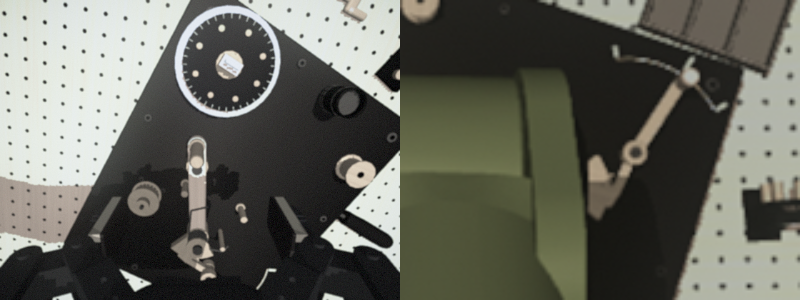

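The right panel shows the lever left on the middle mark (knob near 690,75). The post, at (197,150) in the left panel, is now gripped. Next is the swing to 0.77 rad.

Run:
```python
from workcell import *
from h import *
import cv2
A=1.7745
for d in np.linspace(0,.78,7)[1:]:
    movel(pol(TP,120,A-d,104),frame(A-d,-1),max_speed=60)
wait(.5);s=read_state();e=s["eef_pos"]
print(s["time"],e,A-np.arctan2(e[1]-TP[1],e[0]-TP[0]),s["finger_gap"],s["gripper_force"],s["ft_force"])
c=camera("wrist");t=camera("side");cv2.imwrite("pics/w4.png",np.hstack([cv2.resize(c["image"],(400,300)),cv2.resize(t["image"][190:340,195:395],(400,300))]))
```

```text
13.5583 [594.30879235  27.8206768  104.17350147] 0.7750095712377609 12.766096796093404 59.69055654248223 [-6.09201072  1.55646939 10.39009818]
```

View pics/w4.png

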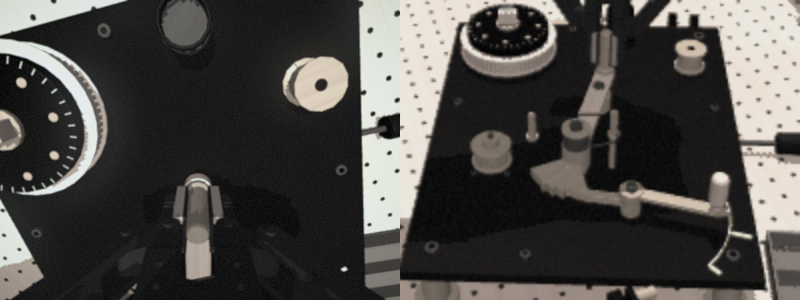

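Run:
```python
from workcell import *
from h import *
c=camera("side")
for a in(-.5,-.63,-.76):
    u,v=proj(c,pol(SP,75,a,124));print(a,400+(u-195)*2,(v-190)*2)
```

```text
-0.5 719.2552075571272 167.0656234299414
-0.63 717.9106298579877 174.74615486132996
-0.76 715.0184420079456 182.25221233071363
```

The observed knob top, about (719,176), matches the middle mark. The arm is held at about 0.775 rad, so I'm handing in.

```bash
python3 -c "
from workcell import *
print(finish_job())"
```

```text
the job is handed in; nothing more can be done
None
```

I set the selector on its middle mark, then pushed the tensioner arm past the third click and handed the job in with the gripper still holding it at about 0.775 rad. The loose parts visible in the last views looked untouched, the robot's clock was under 14 s of the 42 s allowed, and no verdict came back.

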